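# Raise the microscope stage four clicks and store the height

### The arm

A 6-joint arm with a two-finger parallel gripper is mounted at the origin on the work surface. World frame = base frame: x ahead of the robot, y to its left, z up, the work surface at z = 0. Lengths are in mm, angles in rad, forces in N, time in s.
With the tool pointing down it reaches from about 400 to 925 mm from the base axis. Payload 12.5 kg.
Tool frame: the origin (TCP) lies midway between the tips of the shut fingers; the grasp point (between the pads) lies 19 mm behind it; z points along the fingers, y is the line along which they close (so a half turn about z gives the same grasp; the last joint's range is limited). The gripper opens to 95 mm and grips with 3 to 60 N. Pads are 20 mm wide; open, the fingers measure 119 mm over their backs; the gripper's body (75 mm by 180 mm) begins 59 mm behind the grasp point.
Start: joints at [-1.228, 0.491, 1.559, -0, 1.092, -0.106], TCP at [271.202, -563.113, 214.661] pointing down, gripper open.
Joint ranges: [-3.1, 3.1], [-0.84, 2.19], [0.05, 2.79], [-1.13, 4.28], [0.06, 2.93], [-2.69, 2.69]. Speed limits (rad/s): [2.22, 2.22, 2.79, 3.14, 3.14, 3.14].

### API

Orientations are given as [roll, pitch, yaw] about the fixed x, y, z axes, in that order (R = Rz(yaw) Ry(pitch) Rx(roll)).
In Python, from cell import state, read_camera, camera_info, env gives the robot as it stands.
- The arm moves only by the tool move_arm, never from a script. Its argument "commands" is a list of rows, each a list of 3 entries, a list of its own where there are three numbers: the shift along the world's x, y, z in cm, then the turn, a rotation vector about the world's x, y, z in degrees, then the opening, from 0 (shut) to 1 (fully open). A call has 1 to 10 rows; each row shifts and turns the commanded pose from where the row before left it; what a row does not reach is not made up. A row lasts 1/10 s, in which the tool goes at most 50 mm and 8.59 degrees, less where a joint would pass 70% of its speed; a pose out of reach is approached as far as the arm can. A call with a gripper value outside its range is refused whole. The fingers move at their own pace and stop on an object; the grip force is fixed at half the most. Time passes only in rows, so rows that do not move let the fingers close. It gives the time, the measured TCP pose, the force, the opening and the grip force at its end, in the units of the state.
- state(): the state, without advancing time (a new reading comes with each control period).
- read_camera(name): name is "scene" or "top"; returns the picture (480x640x3 uint8, blue, green, red); there is no depth.
- camera_info(name): a dict with "K" (3x3 intrinsics, pixels), "cam_to_world" (4x4, takes a point from camera to world coordinates). Camera axes: x right, y down, z forward; pixel columns grow to the right and rows downward; lengths in mm; the calibration is good to about 2 mm. A picture is of the moment at which its call begins. camera_info takes no time and is no camera call.
- env.job_done(): hands the job in; it is judged then, once.
The state is a dict: "t": time; "joints": joint angles; "qvel": joint speeds; "tau": joint torques, N m; "eef_pos": TCP position; "tcp_rot": TCP orientation; "ft_force": force on the tool from outside, world axes, zero at the start; "moment": the same for the moment, N m; "opening": opening from 0.0 (shut) to 1.0 (fully open); "grip_force": force on a finger pad.
Only numpy, scipy, OpenCV 4.12 (cv2) and the standard library are available. Lean on these libraries where they do the work, as an engineer would, in place of code of your own. Each camera call takes 0.05 s, during which the arm holds its last target. There are 200 camera calls.

### The job

With a fingertip, push the black four-lobed stage-height dial clockwise (seen from above) by exactly four clicks from where it stands, leaving it settled in the fourth click and never letting it run on to a fifth, because the specimen would hit the lens. Then press the green key all the way down to store the height, and let go of it. Do not press the red vent key, and leave everything loose on the bench where it is: nothing is to be picked up.

Things in the scene. Friction and masses are not known exactly. Their poses are not given: they have to be found in the camera images.
- height_dial (a joint): angle of the stage-height dial in rad, growing clockwise seen from above. Vertical axis; ten click positions, 24 degrees (0.419 rad) apart, at 0, 0.419, 0.838 ... 3.770; stops lie 0.1 rad beyond the first and last. At the start it rests in the third position (about 0.838). Between clicks a spring plunger resists (about 0.2 N m at most, some 5 N at the lobes); a little past the half-way point (0.6 of a click at most) the dial snaps on into the next click by itself and stays
- dial_top (a point): centre of the dial's hub, on the axis, on its top face (74 mm above the bench). The hub is an aluminium disc of 28 mm radius; four black plastic lobes, 90 degrees apart, 22 mm wide and straight-sided, stick out radially to 54 mm from the axis, their undersides 50 mm and their tops 78 mm above the bench. A fingertip fits into the gaps between lobes. Its z axis is vertical; it turns with the dial
- dial_pointer (a point): point on the top of the one lobe that bears a red line, 50 mm from the dial's axis, 78 mm above the bench; it turns with the dial. Seen from above, ten black ticks on the housing around the dial mark the click positions of the red line
- control: white fixed housing of the dial, 180 x 220 x 45 mm (x, y, z); origin at the centre of its underside, dial axis through the origin. The red line points 108 degrees anticlockwise from its +x axis when the joint reads 0
- set_key (a joint): travel of the GREEN store key in m: 0 up, 0.006 fully down; springs back; about 5 N fully down
- set_key_top (a point): centre of the top of the round green key (32 mm across), pressed straight down; it stands on a fixed grey box 85 x 85 x 40 mm, to the left or right of the dial
- vent_key (a joint): travel of the RED vent key in m: 0 up, 0.006 fully down; not to be pressed
- vent_key_top (a point): centre of the top of the round red key, on the same kind of grey box, on the other side
- stub: aluminium specimen stub, 25 mm across and 28 mm high, loose, standing on the corner of the housing towards its own +x and +y axes (top 73 mm above the bench), 110 mm from the dial's axis; origin at its underside
- jar: amber jar, 52 mm across, 70 mm high, loose on the bench; origin at the centre of its underside
- driver: blue screwdriver, 170 mm long, lying loose; origin at its middle on the bench, x axis along it
- tweezers: steel tweezers, 120 mm long, 8 mm high, lying loose; origin at the middle on the bench
- clip: red plastic clip, 50 x 26 x 30 mm, loose; origin at the centre of its underside
- flange: steel ring, 90 mm across, 12 mm high, loose; origin at the centre of its underside
- stub_tray: white divided tray, 100 x 130 x 30 mm, loose; origin at the centre of its underside

How it is judged (in metres and radians):
On the way, in this order (a step that is already met when the one before it is completed fails the run):
1. the dial rests four clicks clockwise of where it started (distance of dial_pointer from where it was at the start of the episode between 0.0692 and 0.079 m and velocity of joint height_dial between -0.1 and 0.1 rad/s), for 0.2 s.
2. the green key is pressed down (value of joint set_key above 0.0045 m and distance of dial_pointer from where it was at the start of the episode between 0.0692 and 0.079 m), for 0.05 s.
At the end, for the whole second after the job is handed in: the dial is at rest in the fourth click clockwise of its start (within about a third of a click), the green key has been pressed (4.5 mm or more of its 6 mm) after that and is up again, the red key is up (all of step 1 and value of joint each of set_key, vent_key below 0.0015 m); the robot touches nothing.
It fails at once if the dial goes past the fourth click towards the fifth (more than 4.6 clicks) (distance of dial_pointer from where it was at the start of the episode above 0.0821 m).
It fails at once if the green key is pressed before the dial has been turned four clicks (value of joint set_key above 0.0045 m and distance of dial_pointer from where it was at the start of the episode below 0.0692 m).
It fails at once if the red vent key is pressed (more than 3 mm) (value of joint vent_key above 0.003 m).
It fails at once if a loose thing is shifted by more than 20 mm, or lifted (distance of any of stub, jar, driver, tweezers, clip, flange, stub_tray from where it was at the start of the episode above 0.02 m).
It also fails if it takes over 64 s, if anything falls off the work surface, if the arm or the gripper's body presses on something with over 40 N, if the wrist force passes 120 N, or if a joint passes its speed limit or range.

## Working session

There is one attempt and no reset: what is moved stays moved. The work goes in short steps, Python scripts to look and compute and a tool call to move; the robot and the scene stay as the last step left them, time stands still between calls to the robot, and variables do not carry over. Pictures are saved under pics/ and viewed, at most 10 in all, crops included, and the job is handed in when it is done.

Besides the shell and the picture viewer there is one more tool, called after "Call:" as name([rows], argument=value, ...), one row to a line, values as JSON. move_arm: Moves the arm, as the interface text tells. Its arguments: {"type":"object","properties":{"commands":{"type":"array"}},"required":["commands"]}

```bash
mkdir -p pics; cat > h.py <<'E'
import numpy as np,cv2
from cell import state, read_camera, camera_info, env
def ray(name,u,v,z):
    c=camera_info(name);K=np.array(c["K"]);T=np.array(c["cam_to_world"])
    d=T[:3,:3]@np.linalg.solve(K,[u,v,1.]);o=T[:3,3]
    return (o+d*(z-o[2])/d[2])[:2].round(1)
def proj(name,p):
    c=camera_info(name);K=np.array(c["K"]);T=np.linalg.inv(np.array(c["cam_to_world"]))
    q=K@(T[:3,:3]@np.array(p,float)+T[:3,3]);return q[:2]/q[2]
E
python3 - <<'E'
from h import *
for n in("top","scene"):
    cv2.imwrite(f"pics/{n}0.png",read_camera(n))
    print(np.array(camera_info(n)["cam_to_world"]).round(2),camera_info(n)["K"])
print(state())
E
```

```text
[[ 0.00000e+00 -9.90000e-01  1.10000e-01  4.40350e+02]
 [-1.00000e+00 -0.00000e+00  0.00000e+00  6.27000e+00]
 [-0.00000e+00 -1.10000e-01 -9.90000e-01  1.32725e+03]
 [ 0.00000e+00  0.00000e+00  0.00000e+00  1.00000e+00]] [[519.56700855   0.         310.4008505 ]
 [  0.         519.56700855 235.93340947]
 [  0.           0.           1.        ]]
[[-4.8000e-01  5.2000e-01 -7.0000e-01  1.5084e+03]
 [ 8.8000e-01  2.8000e-01 -3.9000e-01  5.5099e+02]
 [-0.0000e+00 -8.0000e-01 -6.0000e-01  9.1247e+02]
 [ 0.0000e+00  0.0000e+00  0.0000e+00  1.0000e+00]] [[495.01370585   0.         319.78666297]
 [  0.         495.01370585 242.39752621]
 [  0.           0.           1.        ]]
{'t': 0.1, 'joints': array([-1.22760347e+00,  4.91484742e-01,  1.55936902e+00, -1.69872234e-05,
        1.09169354e+00, -1.05606792e-01]), 'qvel': array([-0.00032468, -0.00020973, -0.00075864, -0.00270073, -0.00085242,
       -0.00086871]), 'tau': array([ 2.24342708e-03, -6.13624549e+01, -2.58602768e+01,  6.93353126e-02,
        4.70128481e-02, -7.22934169e-05]), 'eef_pos': array([ 271.12162298, -562.90590491,  214.13592501]), 'tcp_rot': array([-3.14064174e+00, -8.56468930e-05,  4.48807448e-01]), 'ft_force': array([-0.07204984, -0.38610395, -0.42998229]), 'moment': array([-0.08017081, -0.00296154,  0.0242836 ]), 'grip_force': 0.0, 'opening': 0.9968734201622629}
```

View pics/top0.png

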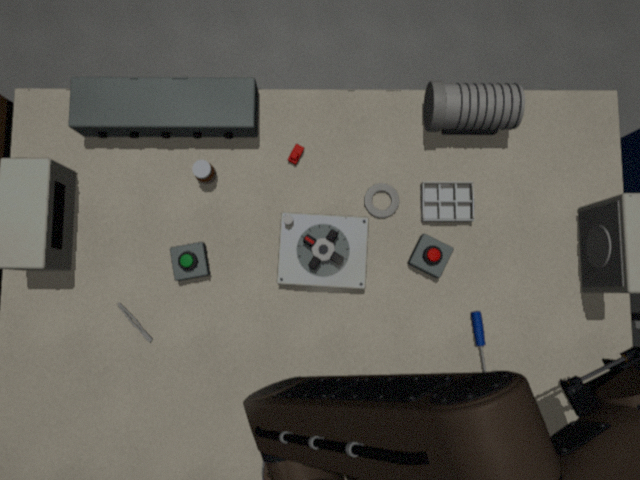

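View pics/scene0.png

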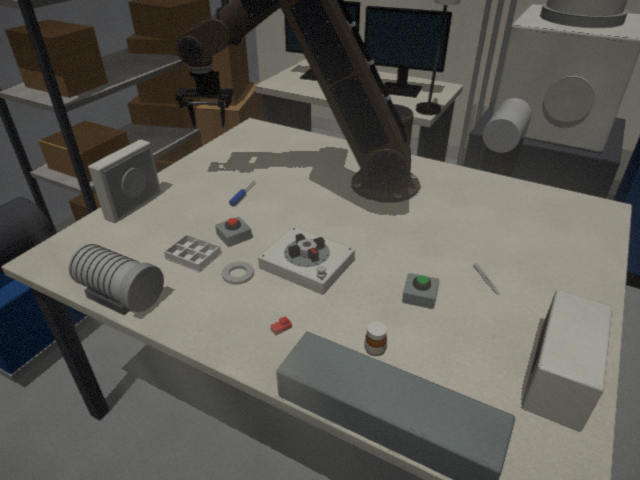

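The top view shows the dial hub at about (323,250), with the red line on the upper-left lobe near (309,241). The green key is at (188,261), the red key at (432,255) and the stub at (289,222). The arm is at the bottom right, clear of the dial.

```bash
python3 - <<'E'
from h import *
im=read_camera("top");hsv=cv2.cvtColor(im,cv2.COLOR_BGR2HSV)
g=cv2.resize(im[205:300,270:380],None,fx=7,fy=6.3,interpolation=cv2.INTER_CUBIC)
g=cv2.resize(im[210:295,270:376],None,fx=7,fy=7,interpolation=cv2.INTER_CUBIC)
cv2.imwrite("pics/z.png",cv2.convertScaleAbs(g,alpha=1.5))
def cen(m,box):
    k=np.zeros_like(m);x0,y0,x1,y1=box;k[y0:y1,x0:x1]=m[y0:y1,x0:x1];
    ys,xs=np.nonzero(k);return xs.mean(),ys.mean(),len(xs)
green=cv2.inRange(hsv,(45,120,50),(85,255,255));red=cv2.inRange(hsv,(0,130,60),(8,255,255))|cv2.inRange(hsv,(172,130,60),(180,255,255))
for n,m,b,z in(("green",green,(165,240,215,285),55),("red",red,(410,235,455,280),55),("line",red,(295,225,350,280),78)):
    x,y,c=cen(m,b);print(n,x,y,c,ray("top",x,y,z))
# housing
w=cv2.inRange(hsv,(0,0,150),(180,40,255));k=np.zeros_like(w);k[205:300,270:380]=w[205:300,270:380]
c=max(cv2.findContours(k,0,2)[0],key=cv2.contourArea);r=cv2.minAreaRect(c);print(r,[ray("top",*p,45) for p in cv2.boxPoints(r)],ray("top",*r[0],45))
# dark lobes
d=cv2.inRange(hsv,(0,0,0),(180,255,75));k=np.zeros_like(d);k[225:278,297:350]=d[225:278,297:350]
n,l,s,ce=cv2.connectedComponentsWithStats(k)
for i in range(1,n):
    if s[i,4]>15:print(s[i],ce[i],ray("top",*ce[i],78))
E
```

```text
green 186.0 260.0851063829787 141 [515.5 314.2]
red 433.37012987012986 254.2922077922078 154 [ 532.  -292.3]
line 309.14285714285717 239.6904761904762 42 [564.6  12.4]
((295.0, 226.0), (0.0, 0.0), 0.0) [array([601.9,  47.8]), array([601.9,  47.8]), array([601.9,  47.8]), array([601.9,  47.8])] [601.9  47.8]
[326 229  13  16 134] [332.47014925 235.96268657] [573.9 -44. ]
[303 234  13  17 115] [308.31304348 241.63478261] [559.9  14.3]
[319 245   9   9  59] [322.79661017 249.05084746] [542.  -20.7]
[308 252  36  22 351] [325.0997151  261.96581197] [510.9 -26.2]
```

View pics/z.png

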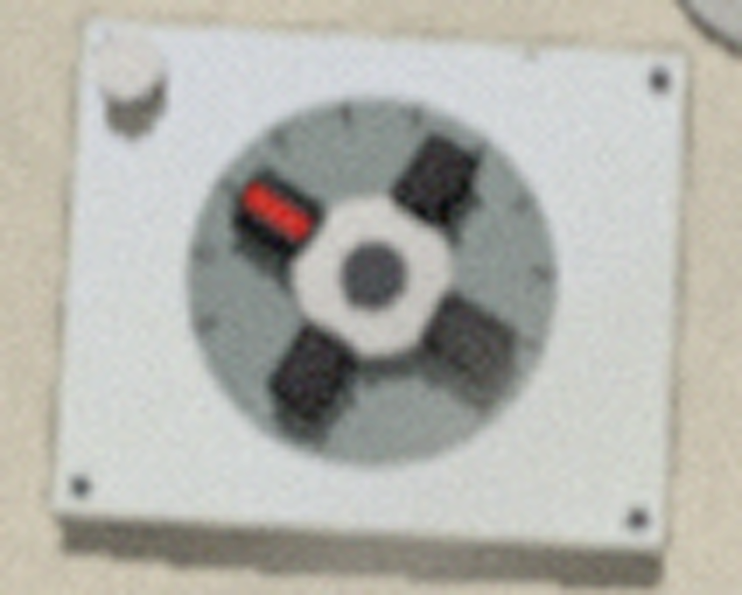

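The crop shows the hub at crop (373,275), the red-line lobe pointing upper-left at about 56° from world +x, and the stub at the corner (+x,+y). That puts the dial axis at about (542,−21). I'll push the near lobe (≈236°) from its anticlockwise side with the fingers shut.

Call:
move_arm([
  [[1.69,3.07,0],[0,0,7.55],0],
  [[1.69,3.07,0],[0,0,7.55],0],
  [[1.69,3.07,0],[0,0,7.55],0],
  [[1.69,3.07,0],[0,0,7.55],0],
  [[1.69,3.07,0],[0,0,7.55],0],
  [[1.69,3.07,0],[0,0,7.55],0],
  [[1.69,3.07,0],[0,0,7.55],0],
  [[1.69,3.07,0],[0,0,7.55],0],
])

```text
t: 0.95
eef_pos: [406.9, -316.2, 214.6]
tcp_rot: [-3.142, -0.0, 1.508]
ft_force: [0.6, -0.1, -0.2]
opening: 0.386
grip_force: 0.0
```

Call:
move_arm([
  [[1.69,3.07,0],[0,0,7.55],0],
  [[1.69,3.07,0],[0,0,7.55],0],
  [[1.69,3.07,0],[0,0,7.55],0],
  [[1.69,3.07,0],[0,0,7.55],0],
  [[1.69,3.07,0],[0,0,7.55],0],
  [[1.69,3.07,0],[0,0,7.55],0],
  [[1.69,3.07,0],[0,0,7.55],0],
  [[1.69,3.07,0],[0,0,7.55],0],
  [[0,0,0],[0,0,0],0],
  [[0,0,0],[0,0,0],0],
])

```text
t: 1.95
eef_pos: [541.5, -71.5, 214.4]
tcp_rot: [-3.141, -0.001, 2.557]
ft_force: [0.1, -0.1, 0.3]
opening: 0.009
grip_force: 0.0
```

Call:
move_arm([
  [[0,0,-3],[0,0,0],0],
  [[0,0,-3],[0,0,0],0],
  [[0,0,-3],[0,0,0],0],
  [[0,0,-2.8],[0,0,0],0],
  [[0,0,0],[0,0,0],0],
])

```text
t: 2.45
eef_pos: [539.6, -72.7, 93.9]
tcp_rot: [-3.14, -0.005, 2.554]
ft_force: [-0.6, 0.3, 0.8]
opening: 0.006
grip_force: 0.0
```

```bash
python3 - <<'E'
from h import *
a=read_camera("scene")[205:305,240:380];b=read_camera("top")[205:305,250:390]
f=lambda g:cv2.convertScaleAbs(cv2.resize(g,None,fx=5,fy=3*5/3,interpolation=cv2.INTER_CUBIC)[:,:],alpha=1.5)
cv2.imwrite("pics/s1.png",f(a));cv2.imwrite("pics/t1.png",f(b))
p=state()["eef_pos"];q=proj("scene",p);print(p,q,(q-[240,205])*5,(proj("scene",[542.5,-21,74])-[240,205])*5)
E
```

```text
[541.45892623 -72.77008024  97.1049752 ] [290.53213646 231.54908842] [252.66068232 132.7454421 ] [331.44653364 192.2415974 ]
```

View pics/s1.png

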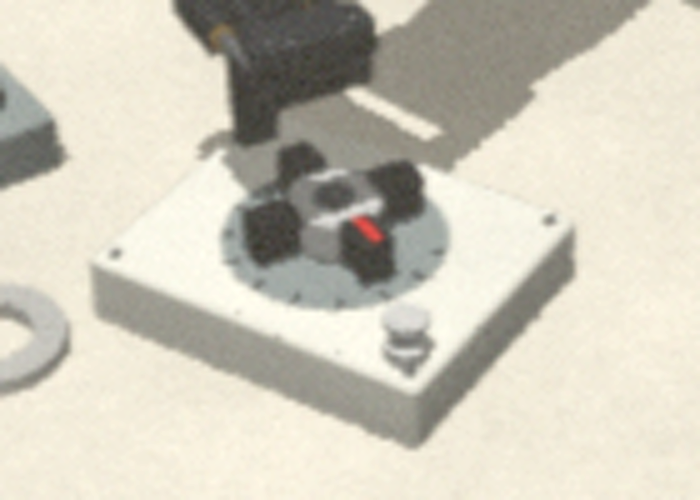

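The scene crop shows the hub at crop (335,193), where I predicted it. The shut fingertip at about (255,135) is above the gap between the near lobe (300,160) and the right one (270,230). I'll lower it to lobe height.

Call:
move_arm([
  [[0,0,-1.3],[0,0,0],0],
  [[0,0,-1.3],[0,0,0],0],
  [[0,0,-1.2],[0,0,0],0],
  [[0,0,0],[0,0,0],0],
  [[0,0,0],[0,0,0],0],
])

```text
t: 3.05
eef_pos: [541.5, -71.8, 58.3]
tcp_rot: [-3.141, -0.001, 2.557]
ft_force: [0.3, -0.4, 0.1]
opening: 0.002
grip_force: 0.0
```

Call:
move_arm([
  [[-0.17,0.11,0],[0,0,0],0],
  [[-0.17,0.11,0],[0,0,0],0],
  [[-0.08,0.06,0],[0,0,0],0],
  [[0,0,0],[0,0,0],0],
])

```text
t: 3.45
eef_pos: [537.5, -69.1, 59.0]
tcp_rot: [3.141, 0.001, 2.557]
ft_force: [-0.1, -0.1, -0.5]
opening: 0.005
grip_force: 0.0
```

Call:
move_arm([
  [[-0.08,0.06,0],[0,0,0],0],
  [[-0.08,0.05,0],[0,0,0],0],
  [[0,0,0],[0,0,0],0],
])

```text
t: 3.75
eef_pos: [536.6, -68.6, 59.0]
tcp_rot: [3.141, 0.002, 2.557]
ft_force: [2.0, -4.9, 0.1]
opening: 0.005
grip_force: 2.5
```

Call:
move_arm([
  [[-0.08,0.06,0],[0,0,0],0],
  [[0,0,0],[0,0,0],0],
])

```text
t: 3.95
eef_pos: [535.9, -68.3, 59.0]
tcp_rot: [3.141, 0.003, 2.557]
ft_force: [2.4, -8.4, 0.4]
opening: 0.005
grip_force: 3.2
```

The force is partly radial, so the finger is rubbing the hub. I'll shift outward 4 mm along the lobe.

Call:
move_arm([
  [[-0.11,-0.17,0],[0,0,0],0],
  [[-0.11,-0.17,0],[0,0,0],0],
  [[0,0,0],[0,0,0],0],
])

```text
t: 4.25
eef_pos: [533.9, -71.2, 59.0]
tcp_rot: [3.141, 0.002, 2.557]
ft_force: [4.9, -1.6, 0.5]
opening: 0.003
grip_force: 2.4
```

Call:
move_arm([
  [[-0.08,0.06,0],[0,0,0],0],
  [[0,0,0],[0,0,0],0],
])

```text
t: 4.45
eef_pos: [532.6, -70.5, 58.9]
tcp_rot: [3.141, 0.002, 2.557]
ft_force: [1.9, -4.0, 2.1]
opening: 0.002
grip_force: 2.3
```

```bash
python3 - <<'E'
from h import *
c=np.array([542.5,-21]);p=np.array([532.6,-70.5])-c
a=np.radians(-2.4*np.arange(41));P=np.c_[p[0]*np.cos(a)-p[1]*np.sin(a),p[0]*np.sin(a)+p[1]*np.cos(a)]+c
d=np.diff((P/10).round(2),axis=0).round(2)
for i in range(0,40,10):print(d[i:i+10].tolist(),P[i+10].round(1))
E
```

```text
[[-0.21, 0.05], [-0.2, 0.05], [-0.2, 0.06], [-0.2, 0.07], [-0.2, 0.08], [-0.19, 0.09], [-0.19, 0.1], [-0.18, 0.1], [-0.18, 0.11], [-0.18, 0.12]] [513.3 -62.2]
[[-0.17, 0.13], [-0.16, 0.13], [-0.16, 0.14], [-0.15, 0.14], [-0.15, 0.16], [-0.14, 0.16], [-0.13, 0.16], [-0.13, 0.17], [-0.12, 0.17], [-0.11, 0.18]] [499.1 -46.8]
[[-0.11, 0.19], [-0.09, 0.19], [-0.09, 0.19], [-0.08, 0.19], [-0.07, 0.2], [-0.07, 0.2], [-0.05, 0.21], [-0.05, 0.2], [-0.03, 0.21], [-0.03, 0.21]] [492.4 -26.9]
[[-0.02, 0.21], [-0.02, 0.21], [0.0, 0.21], [0.01, 0.22], [0.01, 0.21], [0.03, 0.21], [0.03, 0.21], [0.04, 0.2], [0.05, 0.21], [0.06, 0.2]] [494.3  -6. ]
```

Call:
move_arm([
  [[-0.21,0.05,0],[0,0,-2.4],0],
  [[-0.2,0.05,0],[0,0,-2.4],0],
  [[-0.2,0.06,0],[0,0,-2.4],0],
  [[-0.2,0.07,0],[0,0,-2.4],0],
  [[-0.2,0.08,0],[0,0,-2.4],0],
  [[-0.19,0.09,0],[0,0,-2.4],0],
  [[-0.19,0.1,0],[0,0,-2.4],0],
  [[-0.18,0.1,0],[0,0,-2.4],0],
  [[-0.18,0.11,0],[0,0,-2.4],0],
  [[-0.18,0.12,0],[0,0,-2.4],0],
])

```text
t: 5.45
eef_pos: [512.8, -62.1, 58.6]
tcp_rot: [3.141, 0.0, 2.137]
ft_force: [2.5, -3.7, -2.3]
opening: 0.006
grip_force: 2.3
```

```bash
python3 - <<'E'
from h import *
a=read_camera("scene")[205:305,240:380]
cv2.imwrite("pics/s2.png",cv2.convertScaleAbs(cv2.resize(a,None,fx=5,fy=5,interpolation=cv2.INTER_CUBIC),alpha=1.5));s=state();print(s["eef_pos"],s["ft_force"])
E
```

```text
[512.49056646 -61.89056715  58.56751018] [ 2.67084821 -2.98630997 -2.19263909]
```

View pics/s2.png

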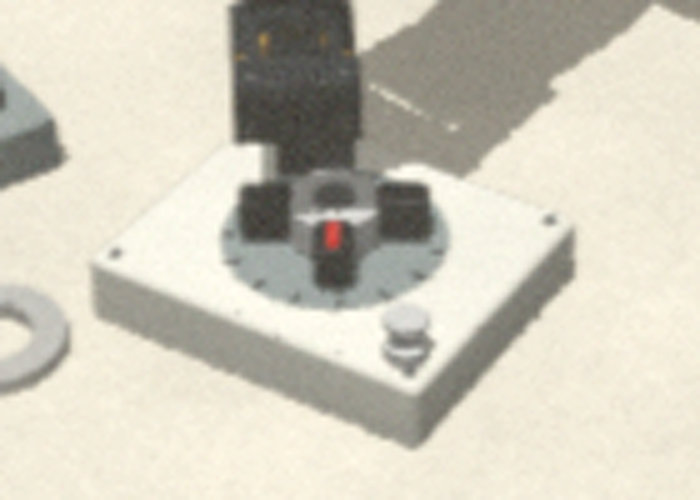

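The dial has followed to about one click; the red line now points to crop (333,240). I'll measure the angle from the red-line mask and compare it with the first picture.

```bash
cat >> h.py <<'E'
def dial(im):
    h=cv2.cvtColor(im,cv2.COLOR_BGR2HSV);m=cv2.inRange(h,(0,130,60),(8,255,255))|cv2.inRange(h,(172,130,60),(180,255,255))
    k=np.zeros_like(m);k[225:275,278:340]=m[225:275,278:340];ys,xs=np.nonzero(k)
    if len(xs)<8:return None
    v=ray("scene",xs.mean(),ys.mean(),78)-[542.5,-21]
    return np.degrees(np.arctan2(v[1],v[0])).round(1),np.hypot(*v).round(1),len(xs)
E
python3 - <<'E'
from h import *
print(dial(cv2.imread("pics/scene0.png")),dial(read_camera("scene")))
E
```

```text
(np.float64(57.0), np.float64(42.4), 11) (np.float64(28.7), np.float64(44.0), 14)
```

Call:
move_arm([
  [[-0.17,0.13,0],[0,0,-2.4],0],
  [[-0.16,0.13,0],[0,0,-2.4],0],
  [[-0.16,0.14,0],[0,0,-2.4],0],
  [[-0.15,0.14,0],[0,0,-2.4],0],
  [[-0.15,0.16,0],[0,0,-2.4],0],
  [[-0.14,0.16,0],[0,0,-2.4],0],
  [[-0.13,0.16,0],[0,0,-2.4],0],
  [[-0.13,0.17,0],[0,0,-2.4],0],
  [[-0.12,0.17,0],[0,0,-2.4],0],
  [[-0.11,0.18,0],[0,0,-2.4],0],
])

```text
t: 6.55
eef_pos: [498.2, -46.6, 58.6]
tcp_rot: [-3.141, 0.0, 1.719]
ft_force: [0.7, -5.3, -1.1]
opening: 0.005
grip_force: 2.5
```

```bash
python3 - <<'E'
from h import *
print(dial(read_camera("scene")))
E
```

```text
(np.float64(6.0), np.float64(42.7), 14)
```

Call:
move_arm([
  [[-0.11,0.19,0],[0,0,-2.4],0],
  [[-0.09,0.19,0],[0,0,-2.4],0],
  [[-0.09,0.19,0],[0,0,-2.4],0],
  [[-0.08,0.19,0],[0,0,-2.4],0],
  [[-0.07,0.2,0],[0,0,-2.4],0],
  [[-0.07,0.2,0],[0,0,-2.4],0],
  [[-0.05,0.21,0],[0,0,-2.4],0],
  [[-0.05,0.2,0],[0,0,-2.4],0],
  [[-0.03,0.21,0],[0,0,-2.4],0],
  [[-0.03,0.21,0],[0,0,-2.4],0],
])

```text
t: 7.6
eef_pos: [491.2, -26.6, 58.6]
tcp_rot: [-3.14, 0.0, 1.301]
ft_force: [0.2, -4.6, -0.9]
opening: 0.005
grip_force: 2.5
```

```bash
python3 - <<'E'
from h import *
print(dial(read_camera("scene")),state()["ft_force"])
E
```

```text
(np.float64(-16.6), np.float64(42.3), 14) [ 0.24311802 -3.27240161  0.1057097 ]
```

Call:
move_arm([
  [[-0.02,0.21,0],[0,0,-2.4],0],
  [[-0.02,0.21,0],[0,0,-2.4],0],
  [[0.0,0.21,0],[0,0,-2.4],0],
  [[0.01,0.22,0],[0,0,-2.4],0],
  [[0.01,0.21,0],[0,0,-2.4],0],
  [[0,0,0],[0,0,0],0],
  [[0,0,0],[0,0,0],0],
])

```text
t: 8.35
eef_pos: [491.4, -15.9, 58.6]
tcp_rot: [-3.141, 0.0, 1.094]
ft_force: [-0.2, -0.9, 0.1]
opening: 0.006
grip_force: 0.0
```

```bash
python3 - <<'E'
from h import *
print(dial(read_camera("scene")),state()["ft_force"])
E
```

```text
(np.float64(-36.8), np.float64(41.2), 15) [-0.19801508  0.12303648  0.43231602]
```

Rotation measures 94° and the force has dropped to zero, so it has snapped into click 4. I'll back off and rise, then locate the green key in both views.

Call:
move_arm([
  [[0,-0.4,0],[0,0,0],0],
  [[0,-0.4,0],[0,0,0],0],
  [[-0.3,0,0],[0,0,0],0],
  [[0,0,2],[0,0,0],0],
  [[0,0,3],[0,0,0],0],
  [[0,0,3],[0,0,0],0],
  [[0,0,0],[0,0,0],0],
])

```text
t: 9.1
eef_pos: [489.8, -24.3, 141.7]
tcp_rot: [3.136, -0.002, 1.091]
ft_force: [-0.4, 0.0, -0.4]
opening: 0.006
grip_force: 0.0
```

```bash
python3 - <<'E'
from h import *
im=read_camera("scene");print(dial(im))
m=cv2.inRange(cv2.cvtColor(im,cv2.COLOR_BGR2HSV),(45,120,50),(85,255,255));m[:250]=0;m[320:]=0;ys,xs=np.nonzero(m)
print(xs.mean(),ys.mean(),np.ptp(xs),np.ptp(ys),len(xs))
for z in(45,50,55,60,65):print(z,ray("scene",xs.mean(),ys.mean(),z),ray("top",186,260.1,z))
a=im[190:310,240:450];cv2.imwrite("pics/s3.png",cv2.convertScaleAbs(cv2.resize(a,None,fx=3.8,fy=3.8,interpolation=cv2.INTER_CUBIC),alpha=1.5));print(state()["eef_pos"])
E
```

```text
(np.float64(-36.7), np.float64(42.0), 13)<stdin>:4: RuntimeWarning: Mean of empty slice.
  ret = ret.dtype.type(ret / rcount)
Traceback (most recent call last):
ValueError: zero-size array to reduction operation maximum which has no identity
```

```bash
python3 - <<'E'
from h import *
im=read_camera("scene")
m=cv2.inRange(cv2.cvtColor(im,cv2.COLOR_BGR2HSV),(45,80,30),(90,255,255));m[:260]=0;m[310:]=0;m[:,:395]=0;m[:,450:]=0;ys,xs=np.nonzero(m)
print(xs.mean(),ys.mean(),np.ptp(xs),np.ptp(ys),len(xs))
for z in(45,50,55,60,65):print(z,ray("scene",xs.mean(),ys.mean(),z),ray("top",186,260.1,z))
E
```

```text
422.05555555555554 279.22222222222223 11 7 72
45 [500.1 310. ] [516.  316.6]
50 [505.9 311.4] [515.7 315.4]
55 [511.7 312.8] [515.4 314.2]
60 [517.5 314.2] [515.1 313. ]
65 [523.3 315.6] [514.8 311.7]
```

Call:
move_arm([
  [[0.25,3.37,0],[0,0,0],0],
  [[0.25,3.37,0],[0,0,0],0],
  [[0.25,3.37,0],[0,0,0],0],
  [[0.25,3.37,0],[0,0,0],0],
  [[0.25,3.37,0],[0,0,0],0],
  [[0.25,3.37,0],[0,0,0],0],
  [[0.25,3.37,0],[0,0,0],0],
  [[0.25,3.37,0],[0,0,0],0],
  [[0.25,3.37,0],[0,0,0],0],
  [[0.25,3.37,0],[0,0,0],0],
])

```text
t: 10.2
eef_pos: [513.0, 314.1, 137.0]
tcp_rot: [-3.14, 0.002, 1.091]
ft_force: [-1.0, -0.5, -0.1]
opening: 0.005
grip_force: 0.0
```

Call:
move_arm([
  [[0,0,0],[0,0,0],0],
  [[0,0,-2.5],[0,0,0],0],
  [[0,0,-2.5],[0,0,0],0],
  [[0,0,-1],[0,0,0],0],
  [[0,0,0],[0,0,0],0],
  [[0,0,0],[0,0,0],0],
])

```text
t: 10.8
eef_pos: [513.8, 312.8, 78.9]
tcp_rot: [3.142, 0.0, 1.091]
ft_force: [-0.1, 0.8, 0.4]
opening: 0.005
grip_force: 0.0
```

```bash
python3 - <<'E'
from h import *
im=read_camera("scene");print(state()["eef_pos"],dial(im))
a=im[210:320,270:470];cv2.imwrite("pics/s3.png",cv2.convertScaleAbs(cv2.resize(a,None,fx=4,fy=4,interpolation=cv2.INTER_CUBIC),alpha=1.5))
E
```

```text
[514.05072769 312.92844357  79.39058469] (np.float64(-36.7), np.float64(40.2), 12)
```

View pics/s3.png

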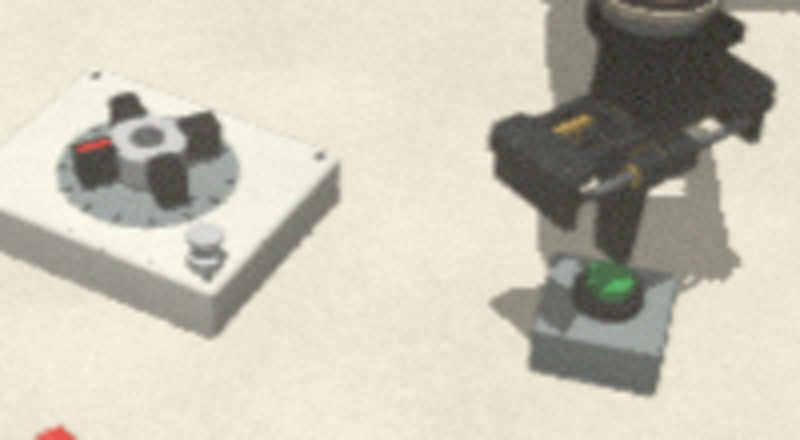

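The fingertip (crop 618,258) hangs over the green key (crop 610,285), the stub is untouched and the red line has moved about 96° round. I'll press down in small steps.

Call:
move_arm([
  [[0,0,-0.6],[0,0,0],0],
  [[0,0,-0.5],[0,0,0],0],
  [[0,0,-0.3],[0,0,0],0],
  [[0,0,-0.3],[0,0,0],0],
  [[0,0,0],[0,0,0],0],
])

```text
t: 11.35
eef_pos: [513.6, 313.0, 61.4]
tcp_rot: [-3.142, 0.0, 1.091]
ft_force: [-0.9, -0.8, 1.5]
opening: 0.004
grip_force: 0.9
```

Call:
move_arm([
  [[0,0,-0.2],[0,0,0],0],
  [[0,0,-0.2],[0,0,0],0],
  [[0,0,0],[0,0,0],0],
])

```text
t: 11.65
eef_pos: [513.6, 313.0, 57.6]
tcp_rot: [3.141, -0.0, 1.091]
ft_force: [-0.8, -1.1, 4.1]
opening: 0.006
grip_force: 2.0
```

Call:
move_arm([
  [[0,0,-0.1],[0,0,0],0],
  [[0,0,-0.1],[0,0,0],0],
  [[0,0,0],[0,0,0],0],
])

```text
t: 11.95
eef_pos: [513.6, 313.0, 56.3]
tcp_rot: [3.141, -0.0, 1.091]
ft_force: [-3.5, -1.1, 9.2]
opening: 0.005
grip_force: 4.7
```

Call:
move_arm([
  [[0,0,-0.05],[0,0,0],0],
  [[0,0,0],[0,0,0],0],
])

```text
t: 12.15
eef_pos: [513.6, 313.0, 56.1]
tcp_rot: [3.141, -0.0, 1.091]
ft_force: [-4.0, -2.7, 13.7]
opening: 0.002
grip_force: 7.1
```

The force is now rising sharply well past 5 N while the tip barely moves, so the key is bottomed. I'll release it.

Call:
move_arm([
  [[0,0,0],[0,0,0],0],
  [[0,0,0.5],[0,0,0],0],
  [[0,0,1],[0,0,0],0],
  [[0,0,2],[0,0,0],0],
  [[0,0,3],[0,0,0],0],
  [[0,0,3],[0,0,0],0],
  [[0,0,0],[0,0,0],0],
  [[0,0,0],[0,0,0],0],
])

```text
t: 12.95
eef_pos: [513.7, 313.0, 150.7]
tcp_rot: [3.141, -0.001, 1.091]
ft_force: [0.3, 0.1, -0.6]
opening: 0.007
grip_force: 0.0
```

```bash
python3 - <<'E'
from h import *
im=read_camera("scene");s=state();print(s["eef_pos"],s["ft_force"],dial(im))
print(env.job_done())
E
```

```text
[513.3225596  312.84338183 149.77399889] [ 0.32114766  0.17410803 -0.50566043] (np.float64(-36.8), np.float64(40.1), 10)
the job is handed in; nothing more can be done
None
```

I turned the dial four clicks clockwise (about 94° by camera, nominal 96°), where it snapped in and stayed, then pressed the green key to its stop, released it and handed the job in at about 13 s; no verdict came back, and the arm never went near the red key or the loose things.

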